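# Tuck the flashing under the lapped shingle and hold it down

## Task

Clear the sanding block off the little roof panel and set it flat on the middle of the square rubber mat. Then take the flashing to the roof panel and slide its free edge straight in under the wide middle shingle, about 25 mm deep and centred, without lifting the shingle. Finish while still holding the flashing there, pressed firmly flat on the board, ready to be nailed; leave the mug, glue bottle and brush alone.

Things in the scene. Friction and masses are not known exactly. Their poses are not given: they have to be found in the camera images.
- roof_board: fixed level plywood roof panel, 260 (x) x 220 (y) x 18 mm. Origin: centre of its underside, on the bench. +x points under 3 shingles (8 mm thick, side by side): the middle one, 122 mm wide, begins at x = +20 mm, the fixed 46 mm side ones at +40; below them an open slot 9 mm high, back to x = 100. Upper course at x = 85 to 135, top 43 mm over the bench
- shingle_butt (a point): middle of the front (butt) edge of the wide middle shingle, at its underside: 9 mm above the board's top (27 mm above the bench) at rest, at x = +20, y = 0 mm in the roof board's frame. Same axes as the roof board; it rises with the shingle
- shingle (a joint): how far the wide middle shingle is lifted (rad): 0 lying at rest, grows as its butt edge is raised about the hinge line 100 mm up the roof (0.08 rad is 8 mm at the butt). It weighs 120 g and lifts almost freely
- flashing: loose L-shaped aluminium flashing, about 160 g, 90 mm wide along y. Flat leg 3 mm thick from x = -7 to its free edge at x = +80 mm; at the other edge an upright wood-backed batten 14 mm thick (x = -7 to +7), 44 mm high: grip it across (closing along x). Origin: under the batten's middle, at the leg's underside. Starts flat on the bench, batten up
- flashing_edge (a point): middle of the flashing leg's free edge, at the underside: 80 mm along +x from the flashing's origin, same axes
- sanding_block: loose cork sanding block, 75 (x) x 45 (y) x 40 mm high, about 80 g; origin at the centre of its underside. It starts on the bare front part of the roof board
- mat: fixed square black rubber mat on the bench, 120 x 120 x 4 mm thick; origin at the centre of its underside on the bench, so its top is 4 mm up
- mug: bystander: ceramic mug 90 mm high, rim radius 40 mm; origin at the centre of its underside
- glue: bystander: white bottle 150 mm high, radius 30 mm; origin at the centre of its underside
- dust_brush: bystander: hand brush lying on the bench to the left of the roof panel

How it is judged:
By the outcome, as a careful person would: the job done as asked, in the order asked, and still so for the second after the job is handed in, while the arm keeps its last pose, push and grip.
It also fails if it takes over 56 s, if anything falls off the work surface, if the arm or the gripper's body presses on something with over 40 N, if the wrist force passes 120 N, or if a joint passes its speed limit or range.

## Robot

A 7-joint arm with a two-finger parallel gripper is mounted at the origin on the work surface. World frame = base frame: x ahead of the robot, y to its left, z up, the work surface at z = 0. Lengths are in m, angles in degrees, forces in N, time in s.
With the tool pointing down it reaches from about 0.425 to 0.925 m from the base axis. Payload 6.8 kg.
Tool frame: the origin (TCP) lies between the finger pads; the fingertips stand 17 mm ahead of it and the grasp point (between the pads) lies 2 mm behind it (robot.tip_reach is the distance from the TCP to the fingertips, in m); z points along the fingers, y is the line along which they close (so a half turn about z gives the same grasp; the last joint's range is limited). The gripper opens to 85 mm and grips with 20 to 120 N. Pads are 22 mm wide; open, the fingers measure 114 mm over their backs; the gripper's body (76 mm by 85 mm) begins 54 mm behind the grasp point. The pads swing forward as they close: fully open they stand 13 mm farther back than shut.
Start: joints at [64.853, 27.33, 1.283, 89.118, -0.659, 63.558, -4.761], TCP at [0.219, -0.638, 0.248] pointing down, gripper open.
Joint ranges: [-169.35, 169.35], [-19.33, 120.38], [-80.79, 83.38], [13.8, 139.57], [-78.32, 258.32], [9.67, 109.79], [-169.56, 169.56]. Speed limits (degrees/s): [136.94, 136.94, 180, 180, 180, 180, 180].

## Interface

Orientations are given as [roll, pitch, yaw] about the fixed x, y, z axes, in that order (R = Rz(yaw) Ry(pitch) Rx(roll)).
In Python, from station import robot gives the robot as it stands.
- The arm moves only by the tool arm_command, never from a script. Its argument "steps" is a list of rows, each a list of 5 numbers: the shift along the tool's x, y, z in mm, then the turn about the tool's z in rad, then the gripper command: -1 is fully open, 1 is shut, values between are in proportion. In form: [[tx, ty, tz, spin, jaw], ...]. A call has 1 to 5 rows; each row is the pose to reach, as a shift and turn from the pose commanded when the call began, along the tool's axes at that moment; what a row does not reach only later rows make up. A row lasts 1/8 s, in which the tool goes at most 62.5 mm and 10.7 degrees, less where a joint would pass 70% of its speed; a pose out of reach is approached as far as the arm can. A call with a gripper value outside its range is refused whole. The fingers move at their own pace and stop on an object; the grip force is fixed at half the most. Time passes only in rows, so rows that repeat a pose let the fingers close. It gives the time, the measured TCP pose, the force, the opening and the grip force at its end, in the units of the state.
- robot.get_state(): the state, without advancing time (a new reading comes with each control period).
- robot.read_camera(name): name is "scene" or "top" or "wrist"; returns the picture (420x560x3 uint8, red, green, blue); there is no depth.
- robot.calibration(name): a dict with "intrinsics" (3x3 intrinsics, pixels), "rvec" (rotation vector, rad) and "tvec" (3), from world to camera coordinates, as OpenCV has them. Camera axes: x right, y down, z forward; pixel columns grow to the right and rows downward; lengths in m; the calibration is good to about 2 mm. A picture is of the moment at which its call begins: read the wrist's pose just before it. calibration takes no time and is no camera call; for the wrist camera it gives the pose at the moment of the call.
- robot.close_job(): hands the job in; it is judged then, once.
The state is a dict: "time": time; "q": joint angles; "joint_vel": joint speeds; "effort": joint torques, N m; "tcp_pos": TCP position; "tcp_rot": TCP orientation; "ft_force": force on the tool from outside, world axes, zero at the start; "moment": the same for the moment, N m; "opening": finger opening in m; "grasp_force": force on a finger pad.
Only numpy, scipy, OpenCV 4.12 (cv2) and the standard library are available. Lean on these libraries where they do the work, as an engineer would, in place of code of your own. Each camera call takes 0.05 s, during which the arm holds its last target. There are 200 camera calls.

## Working session

There is one attempt and no reset: what is moved stays moved. The work goes in short steps, Python scripts to look and compute and a tool call to move; the robot and the scene stay as the last step left them, time stands still between calls to the robot, and variables do not carry over. Pictures are saved under pics/ and viewed, at most 12 in all, crops included, and the job is handed in when it is done.

Besides the shell and the picture viewer there is one more tool, called after "Request:" as name(argument=value, ...) on one line, values as JSON. arm_command: Moves the arm, as the interface text tells. Its arguments: {"type":"object","properties":{"steps":{"type":"array","items":{"type":"array","items":{"type":"number"}}}},"required":["steps"]}

```bash
mkdir -p pics; ls
python3 - <<'E'
from station import robot
import cv2
s=robot.get_state(); print(s)
for n in("scene","top"):
    cv2.imwrite(f"pics/{n}0.png",robot.read_camera(n)[:,:,::-1])
    print(n,robot.calibration(n))
E
```

```text
pics
{'time': 0.0, 'q': array([64.85385647, 27.37263124,  1.27895754, 89.17946482, -0.65831968,
       63.55684456, -4.76129294]), 'joint_vel': array([ 0.06698727,  0.00658269, -0.06782736, -0.00062385,  0.02883946,
        0.0433985 ,  0.05648941]), 'effort': array([ 1.39835274e-04, -5.96449399e+01,  1.60800699e+00, -2.81195748e+01,
        1.24574071e-02,  9.38304118e-03, -5.84205623e-05]), 'tcp_pos': array([ 0.21904081, -0.63787444,  0.24735387]), 'tcp_rot': array([-1.79898669e+02,  7.51122051e-03,  1.89548477e+01]), 'ft_force': array([0.24198289, 0.56614869, 0.61160476]), 'moment': array([-0.03986877,  0.03324167,  0.00401211]), 'grasp_force': 0.0, 'opening': 0.08540278458108036}
scene {'intrinsics': array([[380.24899971,   0.        , 278.86766513],
       [  0.        , 380.24899971, 210.59844295],
       [  0.        ,   0.        ,   1.        ]]), 'rvec': array([ 1.61274101,  1.89502481, -0.80606005]), 'tvec': array([ 0.07775457, -0.37322629,  1.44261025])}
top {'intrinsics': array([[381.59108921,   0.        , 276.8844516 ],
       [  0.        , 381.59108921, 209.59293163],
       [  0.        ,   0.        ,   1.        ]]), 'rvec': array([ 2.10019258, -2.09144049,  0.25176569]), 'tvec': array([0.01491615, 0.59653346, 0.87352905])}
```

View pics/top0.png

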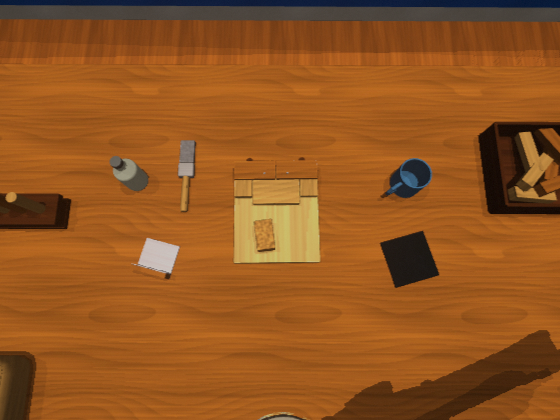

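View pics/scene0.png

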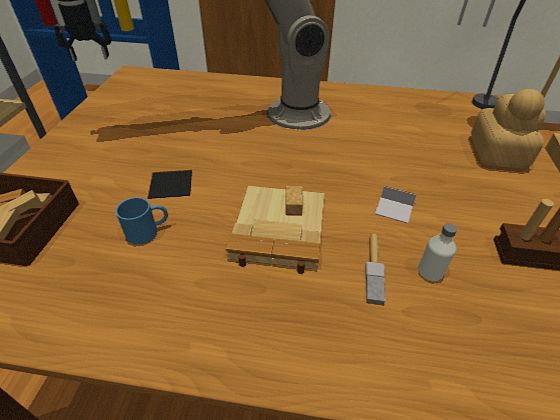

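The top view shows the board at (234–320, 160–263) px, the block at (264,235), the mat at (409,259), and the flashing at (158,257) with its batten on the lower side. The scene view agrees with this: the batten is nearer the robot, and the flashing's leg points away from it.

```bash
cat > h.py <<'E'
import numpy as np, cv2
from station import robot
def ray(n,uv,z,cal=None):
    c=cal or robot.calibration(n); R=cv2.Rodrigues(np.array(c["rvec"]))[0]; t=np.array(c["tvec"]).reshape(3)
    uv=np.atleast_2d(np.float64(uv)); d=np.c_[uv,np.ones(len(uv))]@np.linalg.inv(c["intrinsics"]).T@R; o=-R.T@t
    return o+d*((z-o[2])/d[:,2])[:,None]
def blob(m,roi):
    x0,y0,x1,y1=roi; k=np.zeros(m.shape,np.uint8); k[y0:y1,x0:x1]=m[y0:y1,x0:x1]
    cs=cv2.findContours(k,cv2.RETR_EXTERNAL,cv2.CHAIN_APPROX_NONE)[0]; return max(cs,key=cv2.contourArea)
def rect(n,c,z,cal=None):
    p=ray(n,c[:,0,:],z,cal)[:,:2].astype(np.float32); r=cv2.minAreaRect(p*1000); return np.round(r[0],1),np.round(r[1],1),round(r[2],1)
def pix(n,P,cal=None):
    c=cal or robot.calibration(n); return cv2.projectPoints(np.float64(P).reshape(-1,3),np.array(c["rvec"]),np.array(c["tvec"]),c["intrinsics"],None)[0][:,0]
E
python3 - <<'E'
from h import *
im=cv2.imread("pics/top0.png"); hsv=cv2.cvtColor(im,cv2.COLOR_BGR2HSV)
for p in [(158,250),(409,259),(264,235),(300,235),(275,192),(210,235),(150,267)]: print(p,hsv[p[1],p[0]])
H,S,V=hsv[...,0],hsv[...,1],hsv[...,2]
print("mat",rect("top",blob((V<60).astype(np.uint8),(370,220,450,300)),.004))
c=blob(((S<70)&(V>110)).astype(np.uint8),(125,225,190,290)); print("fl",rect("top",c,.003),cv2.minAreaRect(c))
b=blob(((S<140)&(V>120)).astype(np.uint8),(225,150,330,275)); print("board",rect("top",b,.018),cv2.boundingRect(b))
k=np.hstack([cv2.resize(im[225:285,125:190],None,fx=6,fy=6,interpolation=2),cv2.resize(im[205:265,225:295],None,fx=6,fy=6,interpolation=2)[:360]])
cv2.imwrite("pics/crop1.png",k[:, :800])
E
```

```text
(158, 250) [  8  19 202]
(409, 259) [10 77 30]
(264, 235) [ 17 177 205]
(300, 235) [ 22 136 204]
(275, 192) [ 18 169 204]
(210, 235) [ 14 209 177]
(150, 267) [  8  31 133]
mat (array([ 484.5, -323.6]), array([118. , 117.2]), 16.0)
fl (array([489.8, 323.5]), array([90., 74.]), 75.4) ((158.04229736328125, 255.51153564453125), (35.25772476196289, 29.20602798461914), 15.255120277404785)
board (array([555.1,  39.1]), array([163.4, 126.4]), 1.8) (244, 200, 51, 63)
```

View pics/crop1.png

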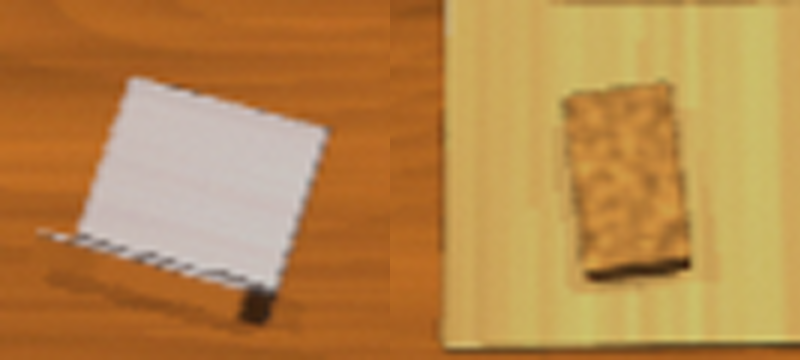

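The crop shows the flashing's free edge from crop (130,77) to (328,128) and its leg sides running down to about (80,235) and (275,290). The block top's corners are at (565,95), (668,83), (690,262) and (585,270), and the board's front-left corner is at (443,346).

Run:
```python
from h import *
f=np.array([(130,77),(328,128)])/6+[125,225]-.4
P=ray("top",f,.003); print(P.round(4)); d=P[0]-P[1]; w=np.hypot(*d[:2]); u=d/w; x=np.array([u[1],-u[0]]); print("width",w,"yaw",np.degrees(np.arctan2(x[1],x[0]))); m=P.mean(0)[:2]; print("edge",m,"origin",m-.08*x)
b=(np.array([(565,95),(668,83),(690,262),(585,270)])-[390,0])/6+[225,205]-.4
B=ray("top",b,.058); print("block",B.round(4),B.mean(0),[np.linalg.norm(B[i]-B[i-1]).round(4) for i in range(4)])
v=B[0]+B[1]-B[2]-B[3]; print(np.degrees(np.arctan2(v[1],v[0])))
im=cv2.imread("pics/top0.png"); g=cv2.cvtColor(im,cv2.COLOR_BGR2HSV)[...,0].astype(int)
G=cv2.cvtColor(im,cv2.COLOR_BGR2GRAY).astype(float)
# board sides: strongest horizontal gradient by rows ; front edge by cols
V=cv2.GaussianBlur(im,(3,3),0).astype(float)[...,0]
gx=np.abs(np.gradient(V,axis=1)); gy=np.abs(np.gradient(V,axis=0))
def line(pts): vx=cv2.fitLine(np.float32(pts),cv2.DIST_HUBER,0,.01,.01).ravel(); return vx
def sub(a,i): 
    i=int(i); d=a[i-1]-2*a[i]+a[i+1]; return i+.5*(a[i-1]-a[i+1])/d
L=[(sub(gx[r],228+np.argmax(gx[r,228:240])),r) for r in range(208,258,3)]
R=[(sub(gx[r],314+np.argmax(gx[r,314:326])),r) for r in range(208,258,3)]
F=[(c,sub(gy[:,c],256+np.argmax(gy[256:268,c]))) for c in range(240,316,3)]
for n,p in(("L",L),("R",R),("F",F)):
    l=line(ray("top",p,.018)[:,:2]); print(n,l.round(4),np.degrees(np.arctan2(l[1],l[0])).round(2))
# middle shingle butt, z .035
S=[(c,sub(gy[:,c],199+np.argmax(gy[199:209,c]))) for c in range(256,298,3)]
l=line(ray("top",S,.035)[:,:2]); print("butt",l.round(4),np.degrees(np.arctan2(l[1],l[0])).round(2))
```

```text
[[0.5367 0.3582 0.003 ]
 [0.5147 0.2706 0.003 ]]
width 0.09029963501421298 yaw -14.074944966257048
edge [0.5256996  0.31443082] origin [0.44810133 0.33388608]
block [[0.5716 0.0749 0.058 ]
 [0.5769 0.0322 0.058 ]
 [0.5021 0.0226 0.058 ]
 [0.4986 0.0655 0.058 ]] [0.53731074 0.04879302 0.058     ] [np.float64(0.0736), np.float64(0.0431), np.float64(0.0754), np.float64(0.043)]
7.347891189613635
L [0.9994 0.0337 0.5606 0.1288] 1.93
R [ 0.9999  0.0122  0.5451 -0.0907] 0.7
F [ 0.014  -0.9999  0.4729  0.0221] -89.2
butt [ 0.0151 -0.9999  0.6172  0.0287] -89.13
```

Request:
arm_command(steps=[[40, -42, 0, 0, -1], [80, -84, 0, 0, -1], [120, -126, 0, 0, -1], [160, -168, 0, 0, -1], [200, -210, 0, 0, -1]])

```text
time: 0.72
tcp_pos: [0.3407, -0.3729, 0.2481]
tcp_rot: [-180.0, 0.0, 19.0]
ft_force: [1.9, -0.7, -1.0]
opening: 0.0856
grasp_force: 0.0
```

Request:
arm_command(steps=[[40, -42, 0, 0, -1], [80, -84, 0, 0, -1], [120, -126, 0, 0, -1], [160, -168, 0, 0, -1], [200, -210, 0, 0, -1]])

```text
time: 1.35
tcp_pos: [0.4614, -0.1096, 0.2482]
tcp_rot: [180.0, 0.0, 18.9]
ft_force: [0.5, -0.8, 0.3]
opening: 0.0851
grasp_force: 0.0
```

Request:
arm_command(steps=[[40, -42, 0, 0.06, -1], [80, -84, 0, 0.13, -1], [124, -126, 0, 0.203, -1], [124, -126, 0, 0.203, -1], [124, -126, 0, 0.203, -1]])

```text
time: 1.98
tcp_pos: [0.537, 0.0476, 0.2477]
tcp_rot: [180.0, 0.1, 7.4]
ft_force: [0.4, -0.3, -0.6]
opening: 0.0853
grasp_force: 0.0
```

```bash
cat >> h.py <<'E'
def go(p,yaw,frm=None):
    s=robot.get_state(); q,y=(np.array(s["tcp_pos"]),s["tcp_rot"][2]) if frm is None else (np.array(frm[0]),frm[1])
    a=np.radians(y); d=(np.array(p)-q)*1000
    w=np.radians((y-yaw+180)%360-180)
    print("tool",(d[0]*np.cos(a)+d[1]*np.sin(a)).round(1),(d[0]*np.sin(a)-d[1]*np.cos(a)).round(1),(-d[2]).round(1),w.round(3),"rows",round(np.linalg.norm(d)/62.5,1))
E
python3 - <<'E'
from h import *
import pickle
s=robot.get_state(); print(s["tcp_pos"],s["tcp_rot"],s["q"].round(1))
c=robot.calibration("wrist"); im=robot.read_camera("wrist"); cv2.imwrite("pics/w1.png",im[:,:,::-1]); pickle.dump(c,open("w1.pkl","wb"))
E
```

```text
[0.53702588 0.04764203 0.24773162] [1.79970562e+02 8.18387275e-02 7.35983511e+00] [   7.    16.2  -22.5  106.5    7.2   58.7 -101. ]
```

View pics/w1.png

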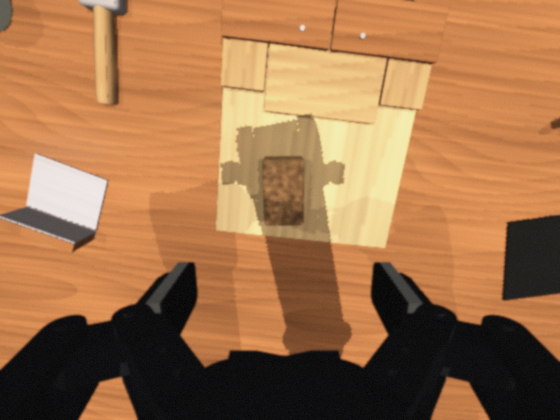

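The wrist view shows the block at (264–304, 156–225), the board's front corners at (217,231) and (386,247), the butt's top edge running from (264,110) to (374,123), and the flashing leg's edge corners at (36,156) and (107,181).

Run:
```python
from h import *
import pickle
c=pickle.load(open("w1.pkl","rb"))
B=ray("wrist",[(264,157),(303,157),(304,225),(265,223)],.058,c); print("block",B.round(4)[:,:2].tolist(),B.mean(0).round(4)); v=B[0]+B[1]-B[2]-B[3]; print(np.degrees(np.arctan2(v[1],v[0])))
F=ray("wrist",[(217,231),(386,247)],.018,c); print("front",F.round(4))
S=ray("wrist",[(264,110),(374,122)],.035,c);print("butt top",S.round(4))
L=ray("wrist",[(36,156),(107,181)],.003,c);print("flash edge",L.round(4))
c0=robot.calibration("wrist")
print("butt pred from F centre", F.mean(0))
```

```text
block [[0.5752, 0.0732], [0.5804, 0.0324], [0.5057, 0.0202], [0.5025, 0.0641]] [0.5409 0.0474 0.058 ]
8.243171261783731
front [[ 0.4706  0.1246  0.018 ]
 [ 0.4766 -0.0946  0.018 ]]
butt top [[ 0.6228  0.0799  0.035 ]
 [ 0.6259 -0.0411  0.035 ]]
flash edge [[0.5346 0.356  0.003 ]
 [0.5142 0.2701 0.003 ]]
butt pred from F centre [0.47362366 0.0150002  0.018     ]
```

Request:
arm_command(steps=[[2, 0, 60, -0.008, -1], [2, 0, 120, -0.008, -1], [2, 0, 170, -0.008, -1], [2, 0, 203, -0.008, -1], [2, 0, 203, -0.008, -1]])

```text
time: 2.65
tcp_pos: [0.5372, 0.0462, 0.0433]
tcp_rot: [179.9, 0.3, 7.7]
ft_force: [-0.0, 0.1, 0.3]
opening: 0.0854
grasp_force: 0.0
```

Request:
arm_command(steps=[[0, 0, 0, 0, 0.3], [0, 0, 0, 0, 1], [0, 0, 0, 0, 1], [0, 0, 0, 0, 1], [0, 0, 0, 0, 1]])

```text
time: 3.28
tcp_pos: [0.5409, 0.0483, 0.0472]
tcp_rot: [180.0, -0.2, 7.8]
ft_force: [-0.5, -0.7, 6.7]
opening: 0.0437
grasp_force: 62.0
```

Request:
arm_command(steps=[[0, 0, -50, 0, 1], [0, 0, -100, 0, 1], [-16, 55, -100, 0, 1], [-32, 110, -100, 0, 1], [-48, 165, -100, 0, 1]])

```text
time: 3.9
tcp_pos: [0.5142, -0.1233, 0.1466]
tcp_rot: [179.9, -0.1, 7.8]
ft_force: [1.2, -0.2, -1.2]
opening: 0.0437
grasp_force: 61.7
```

Request:
arm_command(steps=[[-16, 56, 0, -0.05, 1], [-32, 112, 0, -0.1, 1], [-48, 168, 0, -0.143, 1], [-56, 196, 0, -0.143, 1], [-56, 196, 0, -0.143, 1]])

```text
time: 4.53
tcp_pos: [0.4841, -0.3268, 0.146]
tcp_rot: [179.9, -0.0, 15.7]
ft_force: [-0.2, 0.5, -0.8]
opening: 0.0441
grasp_force: 61.7
```

Run:
```python
from h import *
s=robot.get_state(); print(s["tcp_pos"],s["tcp_rot"],s["opening"])
c=robot.calibration("wrist"); im=robot.read_camera("wrist")[:,:,::-1]; cv2.imwrite("pics/w2.png",im)
go((.4845,-.3236,.031),16)
```

```text
[ 0.48413064 -0.32678435  0.14604067] [ 1.79887752e+02 -4.04458419e-03  1.56581215e+01] 0.044085648233946714
tool -0.2 -0.7 114.9 -0.003 rows 1.8
```

View pics/w2.png

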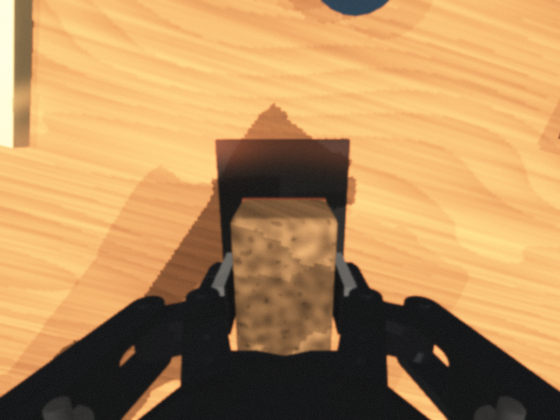

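The block is held square to the mat. The mat's far edge spans 217–350 px and the block 234–336 px, so they are centred to about 1 mm.

Request:
arm_command(steps=[[0, 0, 55, 0, 1], [0, 0, 100, 0, 1], [0, 0, 110, 0, 1], [0, 0, 112, 0, 1], [0, 0, 112, 0, 1]])

```text
time: 5.2
tcp_pos: [0.4867, -0.3232, 0.0349]
tcp_rot: [179.9, -0.1, 16.0]
ft_force: [-0.4, 0.3, -1.0]
opening: 0.0441
grasp_force: 61.9
```

Request:
arm_command(steps=[[0, 0, 1, 0, 1], [0, 0, 2, 0, 1], [0, 0, 2, 0, 1]])

```text
time: 5.58
tcp_pos: [0.4862, -0.3237, 0.0332]
tcp_rot: [179.9, -0.1, 16.0]
ft_force: [-2.7, 1.1, 10.7]
opening: 0.0438
grasp_force: 63.2
```

Request:
arm_command(steps=[[0, 0, 0, 0, 0.4], [0, 0, 0, 0, -0.2], [0, 0, 0, 0, -1], [0, 0, 0, 0, -1], [0, 0, 0, 0, -1]])

```text
time: 6.2
tcp_pos: [0.4853, -0.3233, 0.0312]
tcp_rot: [-180.0, 0.0, 16.0]
ft_force: [0.3, -0.3, 0.2]
opening: 0.0854
grasp_force: 0.0
```

Request:
arm_command(steps=[[0, 0, -40, 0, -1], [0, 0, -100, 0, -1], [0, 0, -150, 0, -1], [0, 0, -170, 0, -1], [0, 0, -170, 0, -1]])

```text
time: 6.82
tcp_pos: [0.4862, -0.3239, 0.2029]
tcp_rot: [179.8, -0.1, 16.0]
ft_force: [0.1, 0.4, 0.1]
opening: 0.0852
grasp_force: 0.0
```

Run:
```python
from h import *
s=robot.get_state(); print(s["tcp_pos"],s["tcp_rot"],s["opening"])
im=robot.read_camera("top")[:,:,::-1]; cv2.imwrite("pics/t2.png",im)
hsv=cv2.cvtColor(im,cv2.COLOR_BGR2HSV)
m=cv2.inRange(hsv,(10,90,110),(25,255,255))
im2=robot.read_camera("wrist")[:,:,::-1]; cv2.imwrite("pics/w3.png",np.hstack([im2[100:420,80:480],cv2.resize(im[215:295,370:460],None,fx=4,fy=4)]))
go((.448,.334,.2),76)
import pickle; pickle.dump(robot.calibration("wrist"),open("w3.pkl","wb"))
```

```text
[ 0.48618818 -0.32385802  0.20294562] [ 1.79840117e+02 -1.36260202e-01  1.59640223e+01] 0.08517797926671017
tool 145.5 -641.8 0.2 -1.048 rows 10.5
```

View pics/w3.png

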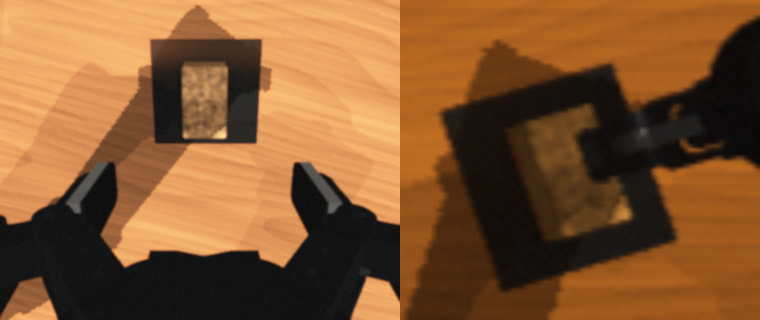

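The block lies flat on the mat: in the crop the mat is at (151–261, 40–143) and the block's top at (181–227, 64–138). I'll check how well it is centred.

Run:
```python
from h import *
import pickle
c=pickle.load(open("w3.pkl","rb")); o=np.array([80,100])
M=ray("wrist",np.array([(151,40),(261,40),(257,143),(156,143)])+o,.004,c).mean(0)
B=ray("wrist",np.array([(181,64),(227,64),(227,138),(182,138)])+o,.044,c); print(M,B.mean(0),B.round(3)[:,:2].tolist())
```

```text
[ 0.48521094 -0.32604053  0.004     ] [ 0.48509053 -0.3236881   0.044     ] [[0.515, -0.292], [0.527, -0.334], [0.455, -0.356], [0.443, -0.312]]
```

Request:
arm_command(steps=[[14, -60, 0, 0, -1], [28, -120, 0, 0, -1], [42, -180, 0, 0, -1], [56, -240, 0, 0, -1], [70, -300, 0, 0, -1]])

```text
time: 7.55
tcp_pos: [0.4688, -0.0138, 0.1998]
tcp_rot: [-179.9, 0.1, 16.0]
ft_force: [0.5, -0.3, -0.2]
opening: 0.0852
grasp_force: 0.0
```

Request:
arm_command(steps=[[14, -60, 0, -0.17, -1], [28, -120, 0, -0.34, -1], [42, -180, 0, -0.51, -1], [56, -240, 0, -0.68, -1], [75, -300, 0, -0.85, -1]])

```text
time: 8.18
tcp_pos: [0.4585, 0.2941, 0.1996]
tcp_rot: [-179.9, 0.1, 65.0]
ft_force: [0.9, -0.1, 0.0]
opening: 0.0855
grasp_force: 0.0
```

Request:
arm_command(steps=[[0, 0, 0, -0.17, -1], [0, 0, 0, -0.198, -1], [0, 0, 0, -0.198, -1]])

```text
time: 8.55
tcp_pos: [0.4595, 0.2916, 0.2001]
tcp_rot: [-179.9, 0.1, 75.8]
ft_force: [0.4, 0.2, 0.4]
opening: 0.0856
grasp_force: 0.0
```

Run:
```python
from h import *
import pickle
s=robot.get_state(); print(s["tcp_pos"],s["tcp_rot"],s["q"].round(1))
c=robot.calibration("wrist"); im=robot.read_camera("wrist")[:,:,::-1]; cv2.imwrite("pics/w4.png",im)
pickle.dump(c,open("w4.pkl","wb"))
```

```text
[0.45947628 0.29155368 0.20014563] [-1.79917907e+02  9.90427836e-02  7.57843580e+01] [ -3.2  24.4 -45.  107.5  20.4  56.6 -71.4]
```

View pics/w4.png

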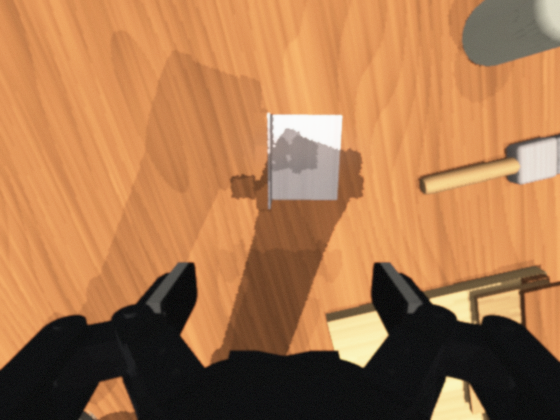

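The wrist view shows the free edge from (342,115) to (338,199) and the batten's metal top edge from (268,113) to (269,208). The wood backing can't be told apart from the bench.

Run:
```python
from h import *
import pickle
c=pickle.load(open("w4.pkl","rb"))
P=ray("wrist",[(342,115),(338.5,199.5)],.003,c); T=ray("wrist",[(268,113),(269.5,208)],.044,c)
for n,Q in(("edge",P),("battop",T)):
    d=(Q[0]-Q[1])[:2]; w=np.hypot(*d); x=np.array([d[1],-d[0]])/w; print(n,Q.round(4)[:,:2].tolist(),"w",w.round(4),"yaw",np.degrees(np.arctan2(x[1],x[0])).round(2),Q.mean(0)[:2].round(4), "origin", (Q.mean(0)[:2]-(.08 if n=="edge" else .007)*x).round(4))
```

```text
edge [[0.5388, 0.3571], [0.5176, 0.2693]] w 0.0903 yaw -13.53 [0.5282 0.3132] origin [0.4504 0.3319]
battop [[0.4663, 0.3756], [0.4445, 0.2891]] w 0.0892 yaw -14.11 [0.4554 0.3324] origin [0.4486 0.3341]
```

Request:
arm_command(steps=[[38, -20, 0, -0.005, -1], [38, -20, 60, -0.005, -1], [38, -20, 110, -0.005, -1], [38, -20, 150, -0.005, -1], [38, -20, 150, -0.005, -1]])

```text
time: 9.22
tcp_pos: [0.448, 0.3322, 0.0488]
tcp_rot: [-179.8, 0.3, 76.2]
ft_force: [-0.8, -0.4, 0.4]
opening: 0.0855
grasp_force: 0.0
```

Run:
```python
from h import *
a=[];
s=robot.get_state(); print(s["tcp_pos"],s["tcp_rot"])
robot.read_camera("top"); s=robot.get_state(); print(s["tcp_pos"])
robot.read_camera("top"); s=robot.get_state(); print(s["tcp_pos"])
go((.4495,.3335,.026),76.1)
```

```text
[0.44801195 0.33219362 0.04880593] [-179.80972958    0.29575374   76.17136293]
[0.4491311  0.3337021  0.05095236]
[0.44989215 0.33474144 0.05229212]
tool -1.3 -0.1 26.3 0.002 rows 0.4
```

Request:
arm_command(steps=[[0, 0, 16, 0, -1], [0, 0, 24, 0, -1], [0, 0, 24, 0, -1], [0, 0, 24, 0, 0.5], [0, 0, 24, 0, 1]])

```text
time: 9.95
tcp_pos: [0.4496, 0.3349, 0.0276]
tcp_rot: [180.0, -0.0, 76.3]
ft_force: [-0.1, -0.1, 1.0]
opening: 0.0512
grasp_force: 0.0
```

Request:
arm_command(steps=[[0, 0, 0, 0, 1], [0, 0, 0, 0, 1], [0, 0, 0, 0, 1], [0, 0, 0, 0, 1]])

```text
time: 10.45
tcp_pos: [0.4495, 0.3349, 0.0276]
tcp_rot: [180.0, -0.0, 76.3]
ft_force: [0.4, -0.6, 2.8]
opening: 0.0132
grasp_force: 59.5
```

Request:
arm_command(steps=[[0, 0, -50, 0, 1], [0, 0, -100, 0, 1], [-50, 22, -100, -0.09, 1], [-100, 44, -100, -0.18, 1], [-150, 65, -100, -0.258, 1]])

```text
time: 11.08
tcp_pos: [0.4769, 0.1716, 0.127]
tcp_rot: [-180.0, 0.0, 91.3]
ft_force: [1.1, 0.2, -2.2]
opening: 0.0131
grasp_force: 59.1
```

Run:
```python
from h import *
s=robot.get_state(); print(s["tcp_pos"],s["tcp_rot"],s["opening"])
im=robot.read_camera("top")[:,:,::-1]; cv2.imwrite("pics/t3.png",im)
cv2.imwrite("pics/t3c.png",cv2.resize(im[150:270,220:335],None,fx=5,fy=5,interpolation=cv2.INTER_CUBIC))
go((.504,.016,.1276),91)
```

```text
[0.47686372 0.17159246 0.12701304] [-1.79977718e+02  2.79383869e-02  9.12579303e+01] 0.013080738894493172
tool -146.2 23.7 -2.0 -0.002 rows 2.4
```

View pics/t3c.png

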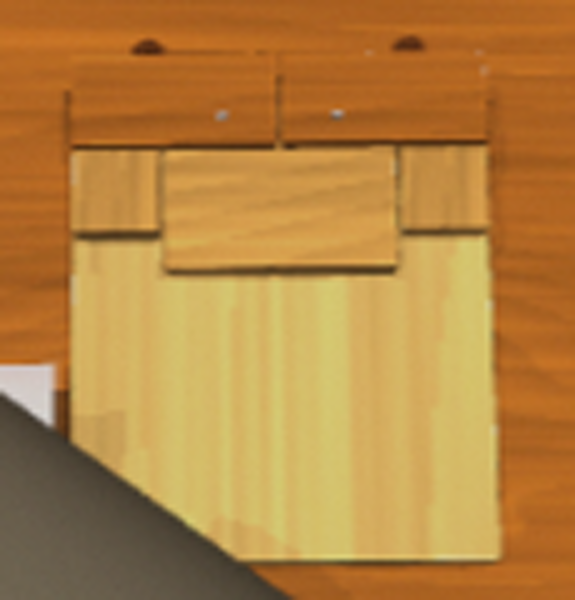

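The crop shows the butt's top edge from about (165,267) to (397,265), the side shingles' butts at rows 233 and 229, and the board's front-right corner at (500,559).

Run:
```python
from h import *
t=lambda a:(np.array(a,float)+.5)/5+[220,150]-.5
for n,a,z in(("butt",[(165,268),(397,266)],.035),("Lside",[(73,233),(158,233)],.035),("Rside",[(403,229),(487,229)],.035),("front",[(260,560),(500,559)],.018),("Redge",[(490,240),(500,559)],.018),("Ledge",[(72,245),(71,440)],.018)):
    P=ray("top",t(a),z); d=P[1]-P[0]; print(n,P.round(4)[:,:2].tolist(),P.mean(0).round(4)[:2],np.degrees(np.arctan2(d[1],d[0])).round(2))
```

```text
butt [[0.622, 0.0802], [0.6236, -0.0397]] [0.6228 0.0202] -89.24
Lside [[0.6405, 0.1283], [0.6407, 0.0842]] [0.6406 0.1062] -89.74
Rside [[0.6434, -0.043], [0.6436, -0.0867]] [ 0.6435 -0.0649] -89.74
front [[0.4736, 0.0302], [0.4746, -0.0915]] [ 0.4741 -0.0306] -89.52
Redge [[0.6424, -0.09], [0.4746, -0.0915]] [ 0.5585 -0.0908] -179.48
Ledge [[0.6387, 0.1306], [0.5347, 0.1279]] [0.5867 0.1293] -178.54
```

Request:
arm_command(steps=[[-50, 8, 0, 0, 1], [-100, 16, 0, 0, 1], [-146, 24, 0, 0, 1], [-146, 24, 0, 0, 1], [-146, 24, 0, 0, 1]])

```text
time: 11.75
tcp_pos: [0.5034, 0.0287, 0.1271]
tcp_rot: [-180.0, -0.0, 91.1]
ft_force: [0.0, 0.7, -1.9]
opening: 0.0133
grasp_force: 59.0
```

Request:
arm_command(steps=[[-9, 4, 0, 0, 1], [-9, 4, 40, 0, 1], [-9, 4, 67, 0, 1], [-9, 4, 67, 0, 1], [-9, 4, 67, 0, 1]])

```text
time: 12.38
tcp_pos: [0.5087, 0.0199, 0.0612]
tcp_rot: [179.9, -0.0, 91.2]
ft_force: [0.3, -0.9, -1.8]
opening: 0.0129
grasp_force: 58.8
```

Run:
```python
from h import *
import pickle
s=robot.get_state(); print(s["tcp_pos"],s["tcp_rot"],s["opening"])
pickle.dump(robot.calibration("wrist"),open("w5.pkl","wb"))
im=robot.read_camera("wrist")[:,:,::-1]; cv2.imwrite("pics/w5.png",im)
cv2.imwrite("pics/t5.png",robot.read_camera("top")[:,:,::-1]); cv2.imwrite("pics/s5.png",robot.read_camera("scene")[:,:,::-1])
s=robot.get_state(); print(s["tcp_pos"],s["tcp_rot"],s["opening"])
```

```text
[0.50868182 0.01987033 0.06117802] [ 1.79932464e+02 -2.14893719e-02  9.11506349e+01] 0.012924867952633218
[0.5088779  0.01936663 0.0614973 ] [1.79873508e+02 2.21442582e-03 9.11003884e+01] 0.012860765341204597
```

View pics/w5.png

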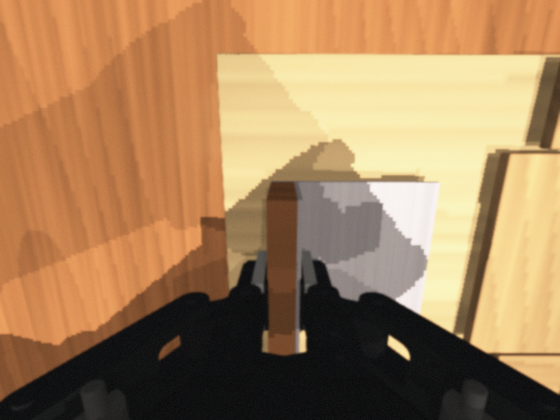

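The wrist view shows the leg's far free corner at (438,182) with its edge running to (424,300). The shingle's butt-top corners are about (508,151) and (468,354), and the board's front-left corner is at (218,55).

Run:
```python
from h import *
import pickle
c=pickle.load(open("w5.pkl","rb"))
def sh(n,a,z):
    P=ray("wrist",a,z,c); d=P[0]-P[1]; print(n,P.round(4)[:,:2].tolist(),P.mean(0).round(4)[:2],np.degrees(np.arctan2(-d[0],d[1])).round(2))
sh("leg",[(438,182),(424,300)],.037); sh("shT",[(508,151),(468,354)],.035)
sh("front",[(218,55),(226,240)],.018); sh("legfar",[(438,182),(300,181)],.037);sh("batten top far",[(268,182),(299,182)],.034+.044)
im=cv2.imread("pics/w5.png"); cv2.imwrite("pics/w5c.png",cv2.resize(im[130:380,400:560],None,fx=3,fy=2.4))
```

```text
leg [[0.5877, 0.0653], [0.591, -0.0039]] [0.5893 0.0307] 2.79
shT [[0.6216, 0.0815], [0.6256, -0.043]] [0.6236 0.0193] 1.8
front [[0.4729, 0.1259], [0.4735, 0.0236]] [0.4732 0.0748] 0.36
legfar [[0.5877, 0.0653], [0.5165, 0.0644]] [0.5521 0.0648] -89.27
batten top far [[0.502, 0.0709], [0.5136, 0.0711]] [0.5078 0.071 ] 91.15
```

View pics/w5c.png

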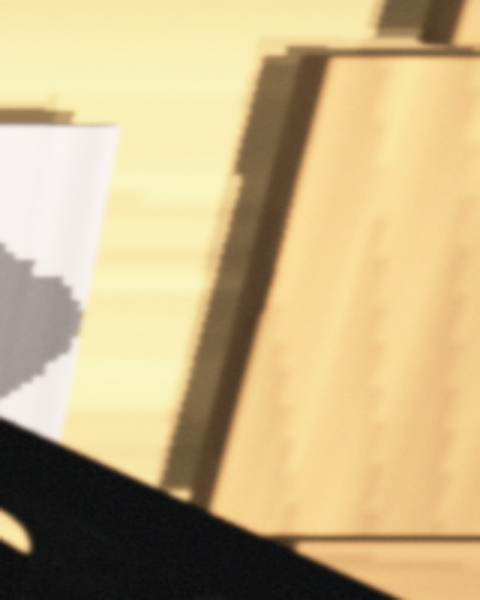

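The close-up shows the shingle butt straight and the leg clear in front of it, about 35 mm short and centred to 1–2 mm. Next I touch down lightly on the board to calibrate height.

Request:
arm_command(steps=[[-1, 0, 8, 0, 1], [-1, 0, 12, 0, 1], [-1, 0, 13, 0, 1], [-1, 0, 13, 0, 1], [-1, 0, 13, 0, 1]])

```text
time: 13.15
tcp_pos: [0.5081, 0.0182, 0.0474]
tcp_rot: [180.0, -0.0, 91.1]
ft_force: [-0.3, -0.2, -1.6]
opening: 0.0129
grasp_force: 59.0
```

Request:
arm_command(steps=[[0, 0, 1, 0, 1], [0, 0, 2, 0, 1], [0, 0, 2, 0, 1]])

```text
time: 13.52
tcp_pos: [0.508, 0.0181, 0.0456]
tcp_rot: [180.0, 0.0, 91.1]
ft_force: [-1.1, -0.3, 3.1]
opening: 0.0131
grasp_force: 59.7
```

Request:
arm_command(steps=[[0, 0, -2, 0, 1], [0, 10, -2, 0, 1], [0, 20, -2, 0, 1], [0, 28, -2, 0, 1], [0, 28, -2, 0, 1]])

```text
time: 14.15
tcp_pos: [0.5368, 0.0188, 0.0472]
tcp_rot: [180.0, -0.0, 91.1]
ft_force: [-0.3, -0.4, -1.4]
opening: 0.0132
grasp_force: 59.1
```

Run:
```python
from h import *
import pickle
robot.read_camera("top");robot.read_camera("top")
s=robot.get_state(); print(s["tcp_pos"],s["tcp_rot"],s["ft_force"])
c=robot.calibration("wrist");pickle.dump(c,open("w6.pkl","wb"))
im=robot.read_camera("wrist")[:,:,::-1]; cv2.imwrite("pics/w6.png",im)
sc=robot.read_camera("scene")[:,:,::-1]; cv2.imwrite("pics/s6.png",sc)
cv2.imwrite("pics/c6.png",np.hstack([im[100:400,280:560][:, :],cv2.resize(sc[170:280,220:340],(327,300))]))
print(pix("scene",[[.6236,.0193,.027]]))
```

```text
[0.53574089 0.01869253 0.04712033] [-1.79969022e+02 -1.54033053e-03  9.10898129e+01] [-0.85885566 -0.12862432 -2.06660776]
[[278.80236068 223.23615558]]
```

View pics/c6.png

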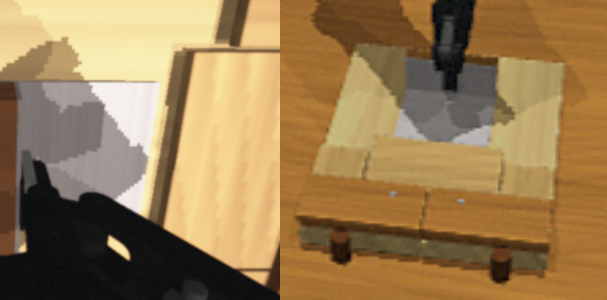

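The composite shows the leg just short of the butt and level with the board: leg corner at wrist (437,182), shingle top corner at about (470,150). In the scene view the leg sits centred on the shingle.

Run:
```python
from h import *
import pickle
c=pickle.load(open("w6.pkl","rb"))
print(ray("wrist",[(437,182)],.0225,c),ray("wrist",[(470,150),(445,354)],.035,c))
im=cv2.imread("pics/w6.png").astype(int)
for r in (190,210,230): print(r,[int(v) for v in im[r,420:482,0]])
for r in (150,152): print(r,[int(v) for v in im[r,440:482,0]])
s=cv2.imread("pics/s6.png").astype(int); x=lambda u:u/327*120+220; y=lambda v:v/300*110+170
print("scene leg edge",ray("scene",[(x(397),y(133)),(x(494),y(145))],.0225).round(4).tolist(),"shingle top butt",ray("scene",[(x(375),y(140)),(x(502),y(152))],.035).round(4).tolist())
```

```text
[[0.61437232 0.06394536 0.0225    ]] [[ 0.6204986   0.08116582  0.035     ]
 [ 0.62849015 -0.03206551  0.035     ]]
190 [238, 238, 237, 236, 234, 233, 232, 231, 230, 230, 230, 231, 233, 233, 235, 237, 237, 235, 226, 196, 181, 174, 176, 173, 169, 154, 132, 101, 74, 68, 64, 63, 64, 64, 63, 63, 64, 64, 63, 51, 48, 48, 43, 44, 45, 45, 52, 73, 99, 122, 137, 143, 146, 145, 146, 147, 141, 144, 143, 142, 141, 138]
210 [235, 234, 233, 231, 231, 231, 229, 230, 229, 230, 233, 235, 236, 236, 235, 225, 205, 188, 184, 184, 184, 174, 161, 151, 148, 146, 135, 105, 81, 72, 69, 68, 69, 67, 65, 63, 49, 46, 44, 47, 46, 44, 48, 58, 87, 115, 135, 143, 148, 147, 148, 146, 148, 145, 146, 144, 143, 140, 141, 138, 141, 140]
230 [232, 231, 230, 230, 229, 229, 230, 232, 233, 235, 236, 233, 219, 195, 182, 181, 176, 173, 163, 150, 142, 143, 138, 125, 97, 75, 67, 66, 66, 67, 64, 64, 56, 45, 40, 39, 41, 41, 42, 49, 67, 91, 122, 140, 147, 149, 150, 147, 147, 146, 147, 146, 143, 144, 143, 141, 141, 141, 143, 141, 142, 141]
150 [178, 175, 178, 176, 178, 177, 180, 177, 176, 179, 172, 165, 156, 149, 144, 135, 132, 135, 133, 135, 131, 126, 103, 86, 82, 81, 79, 74, 73, 72, 69, 67, 70, 70, 72, 69, 70, 72, 72, 76, 74, 74]
152 [176, 177, 177, 180, 179, 178, 180, 178, 177, 175, 173, 164, 156, 144, 116, 95, 86, 84, 84, 86, 84, 82, 82, 80, 79, 70, 60, 55, 49, 47, 49, 50, 49, 49, 59, 73, 85, 92, 95, 95, 97, 97]
scene leg edge [[0.5654, 0.2404, 0.0225], [0.5666, 0.3315, 0.0225]] shingle top butt [[0.5915, 0.2178, 0.035], [0.5879, 0.3344, 0.035]]
```

Run:
```python
from h import *
import pickle
c=pickle.load(open("w6.pkl","rb"))
print("leg",ray("wrist",[(438.6,190),(436,210),(432.7,230)],.0225,c).round(4)[:,:2].tolist());print("shTop",ray("wrist",[(468.2,190),(464.5,210),(461.2,230)],.035,c).round(4)[:,:2].tolist())
print("shBot",ray("wrist",[(458.8,190),(455.6,210),(452.5,230)],.027,c).round(4)[:,:2].tolist())
x=lambda u:(u-280)/327*120+220; y=lambda v:v/300*110+170
print("scene leg edge",ray("scene",[(x(397),y(133)),(x(494),y(145))],.0225).round(4)[:,:2].tolist(),"shingle top butt",ray("scene",[(x(375),y(140)),(x(502),y(152))],.035).round(4)[:,:2].tolist())
```

```text
leg [[0.6159, 0.0598], [0.6163, 0.049], [0.6164, 0.0377]]
shTop [[0.6233, 0.0625], [0.6234, 0.0526], [0.6237, 0.0423]]
shBot [[0.6237, 0.0608], [0.624, 0.0504], [0.6243, 0.0395]]
scene leg edge [[0.6099, -0.0247], [0.6105, 0.0688]] shingle top butt [[0.6348, -0.0407], [0.6307, 0.0781]]
```

Request:
arm_command(steps=[[0, 5, 0, 0, 1], [0, 10, 0, 0, 1], [0, 14, 0, 0, 1], [0, 18, 0, 0, 1], [0, 18, 0, 0, 1]])

```text
time: 14.98
tcp_pos: [0.5543, 0.019, 0.0473]
tcp_rot: [180.0, -0.0, 91.1]
ft_force: [0.3, -0.5, -2.3]
opening: 0.013
grasp_force: 59.1
```

Request:
arm_command(steps=[[0, 5, 0, 0, 1], [0, 10, 0, 0, 1], [0, 15, 0, 0, 1], [0, 15, 0, 0, 1], [0, 15, 0, 0, 1]])

```text
time: 15.6
tcp_pos: [0.5688, 0.0193, 0.0472]
tcp_rot: [-180.0, 0.0, 91.1]
ft_force: [-0.1, -0.2, -1.3]
opening: 0.013
grasp_force: 59.1
```

Request:
arm_command(steps=[[0, 0, 1, 0, 1], [0, 0, 2, 0, 1], [0, 0, 3, 0, 1], [0, 0, 3, 0, 1], [0, 0, 3, 0, 1]])

```text
time: 16.23
tcp_pos: [0.5688, 0.0192, 0.0455]
tcp_rot: [180.0, 0.1, 91.1]
ft_force: [-4.5, -1.5, 13.1]
opening: 0.0132
grasp_force: 61.3
```

Request:
arm_command(steps=[[0, 0, 1, 0, 1], [0, 0, 1, 0, 1], [0, 0, 1, 0, 1], [0, 0, 1, 0, 1]])

```text
time: 16.73
tcp_pos: [0.5688, 0.0192, 0.0455]
tcp_rot: [180.0, 0.1, 91.1]
ft_force: [-9.7, -3.0, 21.7]
opening: 0.0133
grasp_force: 62.8
```

Run:
```python
from h import *
s=robot.get_state(); print(s["tcp_pos"],s["tcp_rot"],s["ft_force"],s["moment"])
im=robot.read_camera("wrist")[:,:,::-1]; sc=robot.read_camera("scene")[:,:,::-1]; tp=robot.read_camera("top")[:,:,::-1]
cv2.imwrite("pics/c7.png",np.hstack([im[100:400,280:560],cv2.resize(sc[170:280,220:340],(327,300)),]))
x=cv2.vconcat([cv2.imread("pics/c7.png"),np.hstack([cv2.resize(sc[150:270,100:220],(300,280)),cv2.resize(tp[150:290,220:373],(307,280))])]); cv2.imwrite("pics/c8.png",x)
```

```text
[0.56883084 0.01923325 0.04551082] [1.79989229e+02 1.14688003e-01 9.10844844e+01] [-9.7275187  -2.98413624 21.74144856] [-0.34784959  1.77742364 -0.06560402]
```

View pics/c8.png

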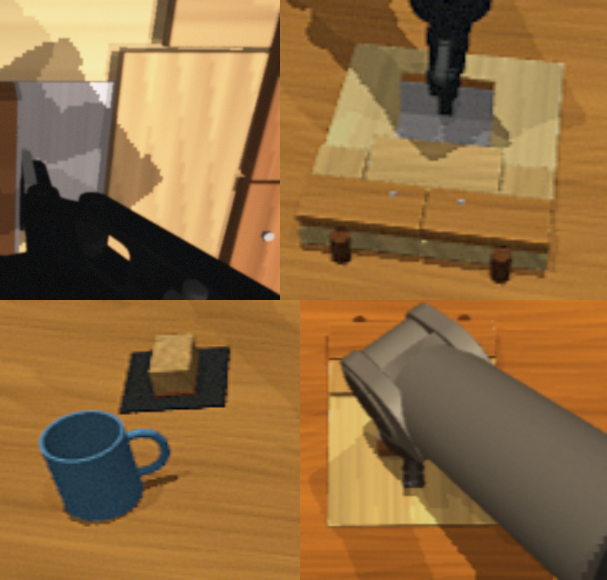

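The final composite shows the shingle lying down, the leg under it, and the block on the mat. The scene view hints that the leg sits slightly to +y, with edges at crop 398–494 against the shingle's 375–502. I'll measure that properly.

Run:
```python
from h import *
c=robot.calibration("wrist"); im=robot.read_camera("wrist").astype(float)
sc=robot.read_camera("scene").astype(float)
def edges(p):
    g=np.gradient(p); i=[k for k in range(1,len(g)-1) if abs(g[k])>7 and abs(g[k])>=abs(g[k-1]) and abs(g[k])>abs(g[k+1])]
    return [(k,round(g[k])) for k in i]
for col in (320,350,380): print("wrist leg far col",col,[(k+160,g) for k,g in edges(im[160:205,col,2])])
for col in (410,450,490): print("wrist sh far col",col,[(k+130,g) for k,g in edges(im[130:170,col,2])])
for r in (213,216,219): print("scene leg row",r,[(k+235,g) for k,g in edges(sc[r,235:325,2])])
for r in (223,226,229): print("scene sh row",r,[(k+235,g) for k,g in edges(sc[r,235:325,2])])
b=np.float64([.624,.0193,0])
for n,cc in(("wrist",c),("scene",None)): print(n,"pred leg corners",pix(n,[b+[-.02,s*.045,.021] for s in(1,-1)],cc).round(1).tolist(),"sh",pix(n,[b+[dx,s*.061,.035] for s in(1,-1) for dx in(.005,.03)],cc).round(1).tolist())
```

```text
wrist leg far col 320 [(181, 11)]
wrist leg far col 350 [(182, 18)]
wrist leg far col 380 [(182, 37), (201, -37)]
wrist sh far col 410 [(148, -24), (152, 24)]
wrist sh far col 450 [(146, -12), (152, 23)]
wrist sh far col 490 [(146, -10), (149, -22), (152, 22)]
scene leg row 213 [(239, 34), (259, -32), (263, 28), (278, -12), (297, -16), (300, 30), (322, -36)]
scene leg row 216 [(238, 43), (261, -22), (263, 18), (278, 8), (280, -10), (297, -16), (302, 26), (313, 8), (322, -43)]
scene leg row 219 [(237, 38), (259, 9), (261, 30), (263, -38), (278, 9), (280, -14), (293, 14), (297, -17), (304, 24), (308, 10), (322, -32)]
scene sh row 223 [(240, 10), (253, -10), (269, -18), (288, 22), (296, -16), (304, 25), (321, -38)]
scene sh row 226 [(250, 10), (253, 15), (271, -24), (281, 20), (302, 20), (321, -38)]
scene sh row 229 [(252, 26), (254, -14), (302, 14), (321, -38)]
wrist pred leg corners [[353.0, 180.7], [340.3, 329.0]] sh [[417.8, 152.3], [472.5, 153.4], [386.4, 369.6], [430.1, 370.3]]
scene pred leg corners [[297.1, 221.6], [263.0, 217.6]] sh [[302.4, 225.4], [301.3, 232.5], [254.9, 219.7], [252.9, 226.6]]
```

Run:
```python
from station import robot
print(robot.get_state()["ft_force"]); print(robot.close_job())
```

```text
[-9.81198716 -2.59536825 22.50694433]
the job is handed in; nothing more can be done
None
```

The job is handed in: the sanding block sits flat on the mat, within about 2 mm of its middle. The flashing is about 25 mm under the middle shingle and centred to roughly 1 mm. It is still gripped and pressed on the board with about 22 N, and the shingle showed no sign of lifting in the last pictures.

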